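Ready the row and hold the bake-out chamber's shutter open

ROBOT

A 7-joint arm with a two-finger parallel gripper is mounted at the origin on the work surface. World frame = base frame: x ahead of the robot, y to its left, z up, the work surface at z = 0. Lengths are in m, angles in rad, forces in N, time in s.
With the tool pointing down it reaches from about 0.425 to 0.975 m from the base axis. Payload 16.7 kg.
Tool frame: the origin (TCP) lies at the very end of the fingers, on their centre line; the grasp point (between the pads) lies 19 mm behind it; z points along the fingers, y is the line along which they close (so a half turn about z gives the same grasp; the last joint's range is limited). The gripper opens to 85 mm and grips with 20 to 120 N. Pads are 22 mm wide; open, the fingers measure 114 mm over their backs; the gripper's body (76 mm by 85 mm) begins 54 mm behind the grasp point. The pads swing forward as they close: fully open they stand 13 mm farther back than shut.
Start: joints at [-1.478, 0.426, 0.074, 1.606, -0.034, 1.111, -0.067], TCP at [0.162, 0.655, 0.231] pointing down, gripper open.
Joint ranges: [-2.85, 2.85], [-0.5, 2.14], [-1.23, 1.37], [0.21, 2.46], [-1.02, 4.16], [0.16, 2.05], [-2.73, 2.73]. Speed limits (rad/s): [1.89, 1.89, 2.39, 2.39, 3.01, 3.01, 3.01].

INTERFACE

Orientations are given as [roll, pitch, yaw] about the fixed x, y, z axes, in that order (R = Rz(yaw) Ry(pitch) Rx(roll)).
In Python, from workcell import * gives the robot as it stands.
- The arm moves only by the tool apply_moves, never from a script. Its argument "increments" is a list of rows, each a list of 3 entries, a list of its own where there are three numbers: the shift along the tool's x, y, z in units of 30 mm (1.0 is 30 mm), then the turn about the tool's z in units of 8 degrees (1.0 is 8 degrees), then the finger opening in mm, from 0 to 85.4. A call has 1 to 10 rows; each row is the pose to reach, as a shift and turn from the pose commanded when the call began, along the tool's axes at that moment; what a row does not reach only later rows make up. A row lasts 1/10 s, in which the tool goes at most 50 mm and 8.59 degrees, less where a joint would pass 70% of its speed; a pose out of reach is approached as far as the arm can. A call with a gripper value outside its range is refused whole. The fingers move at their own pace and stop on an object; the grip force is fixed at half the most. Time passes only in rows, so rows that repeat a pose let the fingers close. It gives the time, the measured TCP pose, the force, the opening and the grip force at its end, in the units of the state.
- observe(): the state, without advancing time (a new reading comes with each control period).
- grab_frame(name): name is "scene" or "top"; returns a dict with "frame" (400x640x3 uint8, red, green, blue), "camera_matrix" (3x3 intrinsics, pixels), "R" (3x3) and "t" (3): a world point X has camera coordinates R X + t. Camera axes: x right, y down, z forward; pixel columns grow to the right and rows downward; lengths in m; the calibration is good to about 2 mm. A picture is of the moment at which its call begins. There is no depth.
- close_job(): hands the job in; it is judged then, once.
The state is a dict: "time": time; "joint_pos": joint angles; "joint_velocities": joint speeds; "tau": joint torques, N m; "position": TCP position; "eef_rot": TCP orientation; "ft_force": force on the tool from outside, world axes, zero at the start; "ft_torque": the same for the moment, N m; "width": finger opening in m; "finger_force": force on a finger pad.
Only numpy, scipy, OpenCV 4.12 (cv2) and the standard library are available. Lean on these libraries where they do the work, as an engineer would, in place of code of your own. Each camera call takes 0.05 s, during which the arm holds its last target. There are 200 camera calls.

TASK

One of the small tube nipples waiting in a row on the bake-out chamber's loading tray has fallen over: stand it upright on the tray again, in the gap between its neighbours, without upsetting them, and let go of it. Then take the upright handle of the spring-return shutter, pull it out until the pointer stands at the line scribed on the guide rail, and keep holding it there so that a colleague can slide the row in: you finish while holding, and the shutter must not spring back. Leave the solvent bottle, the blank flange and the spanner where they are.

Things in the scene. Friction and masses are not known exactly. Their poses are not given: they have to be found in the camera images.
- chamber: Stainless bake-out chamber fixed to the bench: upright cylinder of 202 mm diameter, 253 mm tall. Origin: on its axis at bench level, z up. Its -y axis points out of its rectangular loading port along the loading tray; its -x axis is the way the shutter is pulled. Port flange and guide rails lie at y = -106 to -141 mm, the rails from x = +43 to -122 mm.
- tray_floor (a point): Point on the top of the tray floor, on its centre line (chamber x = 0, y = -320 mm), axes as the chamber's. The tray is a straight aluminium lane along y, reaching 177 mm to the port side (+y) and 220 mm to the outer end; floor 42 mm above the bench, 60 mm wide inside, with side lips 3 mm thick rising 6 mm above the floor.
- nipple_mid (a point): The fallen nipple: loose stainless tube 90 mm long, 19 mm in diameter, with a flange of 34 mm diameter, 8 mm thick, on each end; the ends are alike, either may be up. About 0.16 kg. The point is its centre; its z axis is the tube axis. It lies on the tray roughly along the lane; standing there its centre is 45 mm above the tray floor.
- row1_mid (a point): Standing nipple of the same size, nearest the port. Point at its centre, 45 mm above the tray floor.
- row2_mid (a point): Standing nipple of the same size, second from the port; the gap begins after it. Point at its centre.
- row3_mid (a point): Standing nipple of the same size at the tray's outer end, on the far side of the gap. Point at its centre.
- shutter (a joint): Travel of the shutter in m: 0 shut, growing as it is pulled along the chamber's -x; 0.066 is at the mark (port fully clear), 0.078 is the end of travel. A spring always pulls it shut, with about 5 N when shut and 10 N at the mark; friction is small.
- handle (a point): Centre of the shutter's handle: an upright black cylinder of 18 mm diameter and 50 mm height, from 127 to 177 mm above the bench (this point is at 152 mm), standing on the end of a 10 mm pull rod that runs along the chamber's x, 112 mm above the bench. It moves with the shutter. Shut, its side is 29 mm clear of the bush on the rails' end bracket; above it and on its other sides all is free.
- pointer (a point): Foot of the pointer: a thin upright steel blade 11 mm high that moves with the shutter along the top of the upper guide rail.
- mark (a point): The scribed dark line across the top of the upper guide rail, 152 mm above the bench; the pointer is at the mark when it stands level with this point along the chamber's x.
- solvent: Bystander: bottle of 60 mm diameter, 165 mm tall, standing on the bench. Origin at the middle of its underside.
- blank: Bystander: blank flange, a steel disc of 70 mm diameter and 13 mm thickness lying on the bench. Origin at the middle of its underside.
- spanner: Bystander: spanner 170 mm long lying on the bench.
Not all that is in view belongs to the job. Leave any pink look-alike of the part that bears nipple_mid alone.

How it is judged:
By the outcome, as a careful person would: the job done as asked, in the order asked, and still so for the second after the job is handed in, while the arm keeps its last pose, push and grip.
It also fails if it takes over 64 s, if anything falls off the work surface, if the arm or the gripper's body presses on something with over 40 N, if the wrist force passes 120 N, or if a joint passes its speed limit or range.

## Working session

There is one attempt and no reset: what is moved stays moved. The work goes in short steps, Python scripts to look and compute and a tool call to move; the robot and the scene stay as the last step left them, time stands still between calls to the robot, and variables do not carry over. Pictures are saved under pics/ and viewed, at most 13 in all, crops included, and the job is handed in when it is done.

Besides the shell and the picture viewer there is one more tool, called after ">>>" as name([rows], argument=value, ...), one row to a line, values as JSON. apply_moves: Moves the arm, as the interface text tells. Its arguments: {"type":"object","properties":{"increments":{"type":"array"}},"required":["increments"]}

```bash
mkdir -p pics; ls
python3 - <<'E'
from workcell import *
import cv2,numpy as np,pickle
s=observe();print(s)
for n in("scene","top"):
    g=grab_frame(n);pickle.dump(g,open(f"{n}0.pkl","wb"))
    cv2.imwrite(f"pics/{n}0.png",g["frame"][:,:,::-1]);print(n,g["camera_matrix"],g["R"],g["t"])
E
```

```text
pics
{'time': 0.0, 'joint_pos': array([-1.47849279,  0.42672268,  0.07384917,  1.60664468, -0.03409969,
        1.11079703, -0.06710284]), 'joint_velocities': array([-0.00041867, -0.00108903,  0.00132818, -0.00034185,  0.00039363,
        0.0010312 ,  0.00088691]), 'tau': array([-1.19403616e-03, -9.49819922e+01,  3.76012400e+00, -4.63542259e+01,
        1.90475833e-02,  9.83192527e-03,  6.95681422e-06]), 'position': array([0.16155848, 0.65494051, 0.23060014]), 'eef_rot': array([-3.14028380e+00,  9.63007285e-05,  2.89975522e+00]), 'ft_force': array([ 0.76651807, -0.68068723,  0.89525891]), 'ft_torque': array([-0.00686032,  0.00988641,  0.01827703]), 'finger_force': 0.0, 'width': 0.08555516098517281}
scene [[424.97154775   0.         316.18112378]
 [  0.         424.97154775 195.32927167]
 [  0.           0.           1.        ]] [[-0.37399449  0.9273343  -0.01338737]
 [ 0.68948561  0.26835786 -0.67275081]
 [-0.6202723  -0.26083549 -0.73974801]] [ 0.17129592 -0.34500604  1.64118367]
top [[394.685427     0.         324.15488034]
 [  0.         394.685427   207.98211546]
 [  0.           0.           1.        ]] [[ 0.00302952 -0.99977522  0.02098413]
 [-0.99799203 -0.0043504  -0.06319011]
 [ 0.06326719 -0.02075056 -0.99778088]] [0.03577753 0.600753   1.0910768 ]
```

View pics/scene0.png

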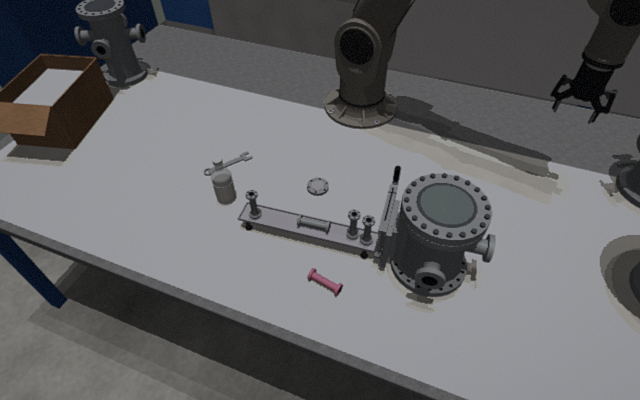

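View pics/top0.png

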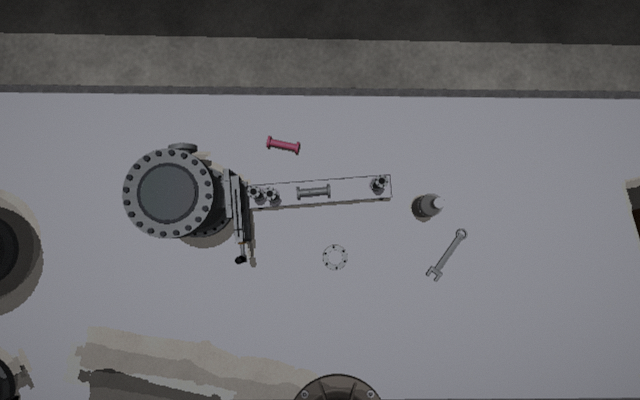

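The scene view shows the chamber at about (445,235), the lane from (245,215) to (375,245), the fallen nipple at (314,224) and the handle at (397,173). In the top view the nipple is at (314,192), row 1 and 2 at (255,190) and (270,195), row 3 at (380,183) and the handle at (241,259). I'll enlarge both views.

Run:
```python
import cv2,numpy as np,pickle
t=pickle.load(open("top0.pkl","rb"))["frame"][:,:,::-1]
s=pickle.load(open("scene0.pkl","rb"))["frame"][:,:,::-1]
a=cv2.resize(t[165:270,225:400],None,fx=4.5,fy=4.5,interpolation=cv2.INTER_CUBIC)
a=cv2.convertScaleAbs(a,alpha=1.4)
cv2.imwrite("pics/t0c.png",a)
b=cv2.resize(s[155:275,235:415],None,fx=4.4,fy=4.4,interpolation=cv2.INTER_CUBIC)
cv2.imwrite("pics/s0c.png",cv2.convertScaleAbs(b,alpha=1.4)); print(a.shape,b.shape)
```

```text
(472, 788, 3) (528, 792, 3)
```

View pics/t0c.png

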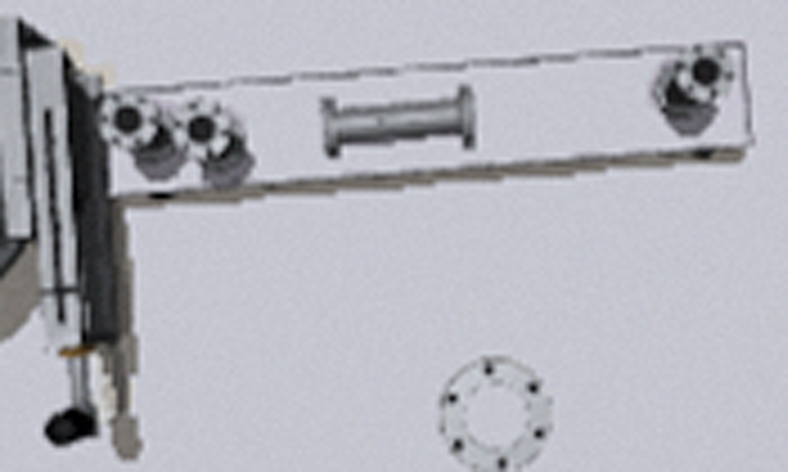

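View pics/s0c.png

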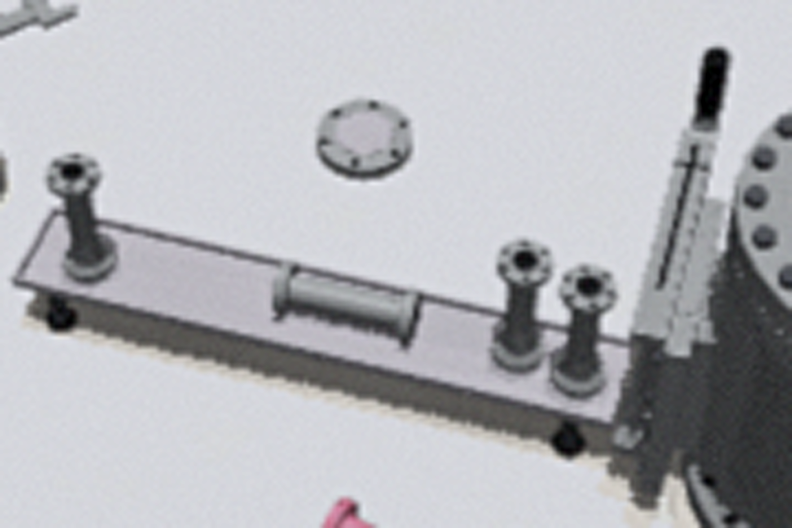

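Top crop: row flange tops at (128,120), (201,128) and (706,71), nipple ends at (331,127) and (468,117), handle top near (70,425), mark line at (62,292). Scene crop: mark at (690,160), handle top at (716,52), nipple ends at (282,290) and (410,318).

```bash
cat > h.py <<'E'
import pickle,numpy as np,cv2
C={n:pickle.load(open(f"{n}0.pkl","rb")) for n in("top","scene")}
def ray(n,u,v,z,g=None):
    g=g or C[n];d=g["R"].T@np.linalg.solve(g["camera_matrix"],[u,v,1]);c=-g["R"].T@g["t"]
    return c+d*(z-c[2])/d[2]
def tc(x,y,z):return ray("top",225+(x+.5)/4.5-.5,165+(y+.5)/4.5-.5,z)
def sc(x,y,z):return ray("scene",235+(x+.5)/4.4-.5,155+(y+.5)/4.4-.5,z)
E
python3 - <<'E'
from h import *
np.set_printoptions(precision=4,suppress=True)
T=dict(row1=(128,120,.132),row2=(201,128,.132),row3=(706,71,.132),nA=(331,127,.059),nB=(468,117,.059),f1=(110,90,.048),f2=(745,43,.048),n1=(120,195,.048),n2=(745,150,.048),handle=(70,425,.177),mark=(62,292,.152))
S=dict(row1=(588,288,.132),row2=(524,263,.132),row3=(73,173,.132),nA=(410,318,.059),nB=(282,290,.059),f1=(640,395,.048),f2=(14,283,.048),n2=(60,214,.048),handle=(716,52,.177),mark=(690,160,.152))
for k in T:print(k,tc(*T[k]),sc(*S[k]) if k in S else'')
f=tc(*T['f1'])-tc(*T['f2']);print("lane yaw of +y axis",np.degrees(np.arctan2(f[1],f[0])))
n=tc(*T['n1'])-tc(*T['n2']);print(np.degrees(np.arctan2(n[1],n[0])))
a=tc(*T['nA'])-tc(*T['nB']);print("nip",np.degrees(np.arctan2(a[1],a[0])),np.linalg.norm(a))
E
```

```text
row1 [0.6348 0.2198 0.132 ] [0.6365 0.2181 0.132 ]
row2 [0.6306 0.1789 0.132 ] [0.632  0.1773 0.132 ]
row3 [ 0.6644 -0.1053  0.132 ] [ 0.6648 -0.1057  0.132 ]
nA [0.6389 0.1095 0.059 ] [0.6415 0.1094 0.059 ]
nB [0.6454 0.0269 0.059 ] [0.6501 0.0256 0.059 ]
f1 [0.6619 0.2443 0.048 ] [0.6379 0.2585 0.048 ]
f2 [ 0.6931 -0.1435  0.048 ] [ 0.6999 -0.1422  0.048 ]
n1 [0.598  0.2373 0.048 ] 
n2 [ 0.6272 -0.143   0.048 ] [ 0.6364 -0.1425  0.048 ]
handle [0.4679 0.2408 0.177 ] [0.464  0.2436 0.177 ]
mark [0.5383 0.2511 0.152 ] [0.5348 0.2493 0.152 ]
lane yaw of +y axis 94.59799962951402
94.39444274362322
nip 94.49494369862055 0.08284084581514192
```

Both views agree within 3–4 mm: chamber yaw ≈ 4.5°, nipple ends A (0.640, 0.110) and B (0.648, 0.027), handle (0.466, 0.242), lane 66 mm over the lips (as given). I'll go by a clear path round the chamber to above end A.

```bash
cat >> h.py <<'E'
def conv(p,yawdeg=None,s=None):
    "shift units and turn units from state s to world point p and yaw"
    from workcell import observe
    s=s or observe();q=s["eef_rot"][2];d=np.array(p)-s["position"]
    R=np.array([[np.cos(q),np.sin(q),0],[np.sin(q),-np.cos(q),0],[0,0,-1]])
    t=0 if yawdeg is None else -((yawdeg-np.degrees(q)+180)%360-180)/8
    return np.round(R.T@d/.03,3),round(t,3)
E
python3 -c "
from h import *
print(conv([.42,.22,.27],130),conv([.64,.1095,.25],94.5))"
```

```text
(array([-11.837, -12.014,  -1.312]), np.float64(4.518)) (array([-19.839, -13.834,  -0.645]), np.float64(8.955))
```

>>> apply_moves([
  [[-1.2,-1.2,-1.3],0.5,60],
  [[-2.4,-2.4,-1.3],1,60],
  [[-3.6,-3.6,-1.3],1.5,60],
  [[-4.8,-4.8,-1.3],2,60],
  [[-6,-6,-1.3],2.5,60],
  [[-7.1,-7.2,-1.3],3,60],
  [[-8.3,-8.4,-1.3],3.5,60],
  [[-9.5,-9.6,-1.3],4,60],
  [[-10.7,-10.8,-1.3],4.5,60],
  [[-11.8,-12,-1.3],4.5,60],
])

```text
time: 1.1
position: [0.412, 0.2328, 0.2703]
eef_rot: [3.141, -0.0, 2.269]
ft_force: [1.1, 0.2, -0.1]
width: 0.06
finger_force: 0.0
```

```bash
python3 -c "
from h import *
print(conv([.64,.1095,.25],94.5),conv([.42,.22,.27],130))"
```

```text
(array([-8.032,  3.182,  0.678]), np.float64(4.436)) (array([-0.497, -0.069,  0.011]), np.float64(-0.001))
```

>>> apply_moves([
  [[-1.2,0.5,0],0.7,50],
  [[-2.4,1,0],1.5,50],
  [[-3.6,1.5,0.3],2.3,50],
  [[-4.8,2,0.7],3,50],
  [[-6,2.5,0.7],3.7,50],
  [[-7.5,3.25,0.7],4.4,50],
  [[-7.5,3.25,0.7],4.4,50],
  [[-7.5,3.25,0.7],4.4,50],
])

```text
time: 1.9
position: [0.6313, 0.1246, 0.2483]
eef_rot: [-3.14, 0.002, 1.656]
ft_force: [-1.3, -0.1, 0.8]
width: 0.0501
finger_force: 0.0
```

Run:
```python
from h import *
from workcell import *
print(conv([.64,.1095,.075],94.5),observe()["position"])
ims=[]
for n in("top","scene"):
    g=grab_frame(n);pickle.dump(g,open(n+"1.pkl","wb"));f=g["frame"][:,:,::-1]
    f=f[165:240,245:385] if n=="top" else f[180:270,270:390]
    ims.append(cv2.convertScaleAbs(cv2.resize(f,None,fx=4,fy=4,interpolation=2),alpha=1.4))
h=max(i.shape[1] for i in ims)
cv2.imwrite("pics/c1.png",np.vstack([cv2.copyMakeBorder(i,0,0,0,h-i.shape[1],0) for i in ims])[:600])
```

```text
(array([-0.527,  0.247,  5.776]), np.float64(0.046)) [0.63128849 0.12461358 0.24826604]
```

>>> apply_moves([
  [[0,0,1],0,50],
  [[0,0,2],0,50],
  [[0,0,3.5],0,50],
  [[0,0,4.7],0,50],
  [[0,0,4.7],0,50],
  [[0,0,4.7],0,50],
])

```text
time: 2.6
position: [0.6308, 0.1261, 0.1095]
eef_rot: [-3.142, -0.0, 1.658]
ft_force: [0.3, -0.1, 0.7]
width: 0.05
finger_force: 0.0
```

Run:
```python
from h import *
from workcell import *
print(conv([.64,.1095,.052],94.5),observe()["position"])
ims=[]
for n in("top","scene"):
    g=grab_frame(n);pickle.dump(g,open(n+"1.pkl","wb"));f=g["frame"][:,:,::-1]
    f=f[165:240,245:385] if n=="top" else f[190:265,260:400]
    ims.append(cv2.convertScaleAbs(cv2.resize(f,None,fx=4,fy=4,interpolation=2),alpha=1.4))
cv2.imwrite("pics/c1.png",np.vstack(ims))
```

```text
(array([-0.579,  0.258,  1.916]), np.float64(0.061)) [0.63078308 0.1261223  0.10946742]
```

View pics/c1.png

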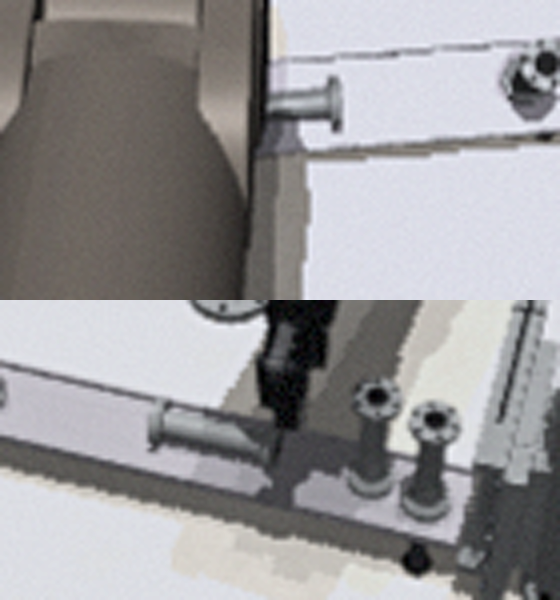

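The close view shows the fingers over end A, clear of rows 2 and 1 (scene crop at about (375,400) and (433,425)); the tool is about 17 mm short towards −y. I'll correct and go down.

>>> apply_moves([
  [[-0.3,0.15,0.3],0,46],
  [[-0.58,0.29,0.8],0,46],
  [[-0.58,0.29,1.4],0,46],
  [[-0.58,0.29,1.8],0,46],
  [[-0.58,0.29,1.9],0,46],
  [[-0.58,0.29,1.9],0,46],
])

```text
time: 3.3
position: [0.6407, 0.109, 0.0503]
eef_rot: [-3.14, 0.0, 1.657]
ft_force: [-1.2, -0.2, 0.1]
width: 0.0463
finger_force: 0.0
```

```bash
python3 -c "
from h import *
print(conv([.641,.1095,.052],94.5))"
```

```text
(array([ 0.015,  0.012, -0.056]), np.float64(0.056))
```

>>> apply_moves([
  [[0,0,0],0,38],
  [[0,0,0],0,34],
  [[0,0,0],0,33],
  [[0,0,0],0,33],
  [[0,0,0],0,33],
  [[0,0,0],0,33],
])

```text
time: 3.9
position: [0.6415, 0.1092, 0.0518]
eef_rot: [3.141, -0.0, 1.657]
ft_force: [-0.4, 1.0, 5.7]
width: 0.0331
finger_force: 10.7
```

Width 33.1 mm with an upward force suggests the pads pinch above the flange's diameter; the tips sit back when partly open. I'll open, go 7 mm lower and re-grip lightly.

>>> apply_moves([
  [[0,0,0],0,42],
  [[0,0,0],0,42],
  [[0,0,0.15],0,42],
  [[0,0,0.25],0,42],
  [[0,0,0.25],0,42],
  [[0,0,0.25],0,34],
  [[0,0,0.25],0,33],
  [[0,0,0.25],0,33],
  [[0,0,0.25],0,33],
  [[0,0,0.25],0,33],
])

```text
time: 4.9
position: [0.6412, 0.109, 0.0438]
eef_rot: [-3.142, 0.0, 1.657]
ft_force: [-0.7, -1.0, -0.3]
width: 0.0335
finger_force: 11.4
```

Good grip at 11 N with no vertical force. Lift the end along the arc about the other flange's edge.

>>> apply_moves([
  [[-0.04,0,-0.18],0,33],
  [[-0.1,0,-0.36],0,33],
  [[-0.17,0,-0.54],0,33],
  [[-0.24,0,-0.72],0,33],
  [[-0.34,0,-0.88],0,33],
  [[-0.44,0,-1.04],0,33],
  [[-0.55,0,-1.2],0,33],
  [[-0.67,0,-1.36],0,33],
  [[-0.67,0,-1.36],0,33],
])

```text
time: 5.8
position: [0.6433, 0.0882, 0.0854]
eef_rot: [3.141, 0.0, 1.656]
ft_force: [0.5, -0.7, -1.0]
width: 0.0331
finger_force: 11.4
```

```bash
cat > look.py <<'E'
import sys
from h import *
from workcell import *
ims=[];k=sys.argv[1]
for n in("top","scene"):
    g=grab_frame(n);pickle.dump(g,open(n+k+".pkl","wb"));f=g["frame"][:,:,::-1]
    f=f[165:240,245:385] if n=="top" else f[185:260,250:390]
    ims.append(cv2.convertScaleAbs(cv2.resize(f,None,fx=4,fy=4,interpolation=2),alpha=1.4))
cv2.imwrite(f"pics/c{k}.png",np.vstack(ims))
E
python3 look.py 2
```

```text
(no output)
```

View pics/c2.png

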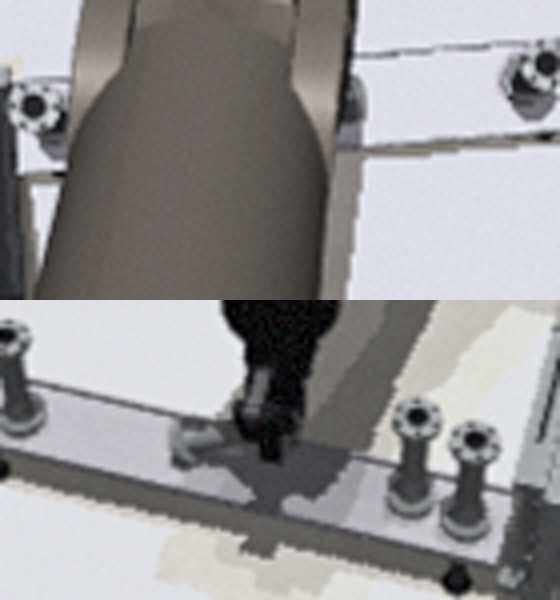

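The nipple pivots in the grip: end B stays on the floor at scene crop (185,442) while A rises. I'll continue the arc.

>>> apply_moves([
  [[-0.19,0,-0.18],0,33],
  [[-0.38,0,-0.35],0,33],
  [[-0.57,0,-0.5],0,33],
  [[-0.8,0,-0.63],0,33],
  [[-1.02,0,-0.74],0,33],
  [[-1.26,0,-0.84],0,33],
  [[-1.5,0,-0.91],0,33],
  [[-1.75,0,-0.96],0,33],
  [[-2.0,0,-0.99],0,33],
  [[-2.0,0,-0.99],0,33],
])

```text
time: 6.9
position: [0.6481, 0.0276, 0.1144]
eef_rot: [3.142, 0.001, 1.655]
ft_force: [-0.5, -1.0, -1.5]
width: 0.0333
finger_force: 11.3
```

>>> apply_moves([
  [[-0.13,0,0],0,33],
  [[-0.26,0,0],0,33],
  [[-0.4,0,0.01],0,33],
  [[-0.55,0,0.02],0,33],
  [[-0.7,0,0.04],0,33],
  [[-0.76,0,0.05],0,33],
  [[-0.76,0,0.05],0,33],
])

```text
time: 7.6
position: [0.65, 0.006, 0.1128]
eef_rot: [-3.142, 0.0, 1.656]
ft_force: [0.1, 0.0, -1.3]
width: 0.033
finger_force: 11.3
```

```bash
python3 look.py 3
```

```text
(no output)
```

View pics/c3.png

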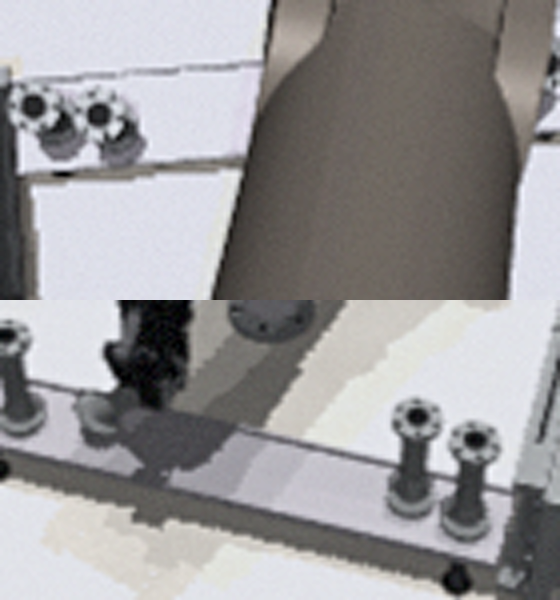

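```bash
python3 -c "
from h import *
g=C['scene']
print(ray('scene',250+100/4,185+(420-300)/4,.059))
for z in(.046,.128):
    c=g['R']@[.65,.006,z]+g['t'];p=g['camera_matrix']@(c/c[2]);print(z,(p[0]-250)*4,(p[1]-185)*4+300)
"
```

```text
[ 0.65613007 -0.04488189  0.059     ]
0.046 170.21345756308142 445.68308187534365
0.128 163.55786313251838 369.09528833408035
```

End B still trails by about 50 mm, so the nipple is tilted roughly 40° and held by pad friction. I'll raise slightly and ease the grip so that it swings down.

>>> apply_moves([
  [[0,0,-0.1],0,33],
  [[0,0,-0.2],0,33.3],
  [[0,0,-0.2],0,33.3],
  [[0,0,-0.2],0,33.3],
])

```text
time: 8.1
position: [0.6501, 0.0066, 0.119]
eef_rot: [3.141, -0.0, 1.657]
ft_force: [-0.8, 0.5, -2.6]
width: 0.0334
finger_force: 9.3
```

```bash
cat > meas.py <<'E'
from h import *
from workcell import *
s=observe();g=grab_frame("scene");print(s["position"],s["width"],s["finger_force"],s["ft_force"],s["ft_torque"])
f=g["frame"][185:260,250:330];cv2.imwrite("/tmp/m.png",f)
p=s["position"]
# moment of the nipple about chamber x shows the tilt
E
python3 meas.py
```

```text
[0.65013902 0.00662897 0.11901555] 0.03344279222393646 9.263799637556076 [-0.7609244   0.50721923 -2.61914243] [0.00541248 0.0555067  0.05202683]
```

>>> apply_moves([
  [[0,0,0],0,33.6],
  [[0,0,0],0,33.8],
  [[0,0,0],0,33.8],
  [[0,0,0],0,33.8],
  [[0,0,0],0,33.8],
])

```text
time: 8.65
position: [0.65, 0.0065, 0.1188]
eef_rot: [-3.142, 0.0, 1.657]
ft_force: [0.5, -1.0, -1.1]
width: 0.0335
finger_force: 1.7
```

```bash
cat > meas.py <<'E'
from h import *
from workcell import *
import os
s=observe();g=grab_frame("scene");print(s["position"],s["width"],s["finger_force"],s["ft_force"])
f=g["frame"];
old=cv2.imread("prev.png") if os.path.exists("prev.png") else C["scene"]["frame"]
d=cv2.absdiff(f,old).max(2)[185:260,250:330];m=(d>25);ys,xs=np.nonzero(m)
print(len(xs),[np.percentile(xs,[5,50,95])*4,np.percentile(ys,[5,50,95])*4+300] if len(xs) else '')
cv2.imwrite("prev.png",f)
E
python3 - <<'E'
import pickle,cv2
cv2.imwrite("prev.png",pickle.load(open("scene3.pkl","rb"))["frame"])
E
python3 meas.py
```

```text
[0.65004015 0.00647628 0.11879239] 0.033468633388953 1.7035308480262756 [ 0.50466348 -1.04642396 -1.0615159 ]
209 [array([ 84. , 112. , 186.4]), array([320., 396., 448.])]
```

Run:
```python
import cv2
f=cv2.imread("prev.png")[:,:,::-1][180:255,240:340]
cv2.imwrite("pics/c4.png",cv2.convertScaleAbs(cv2.resize(f,None,fx=6,fy=6,interpolation=2),alpha=1.6))
```

```text
(no output)
```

View pics/c4.png

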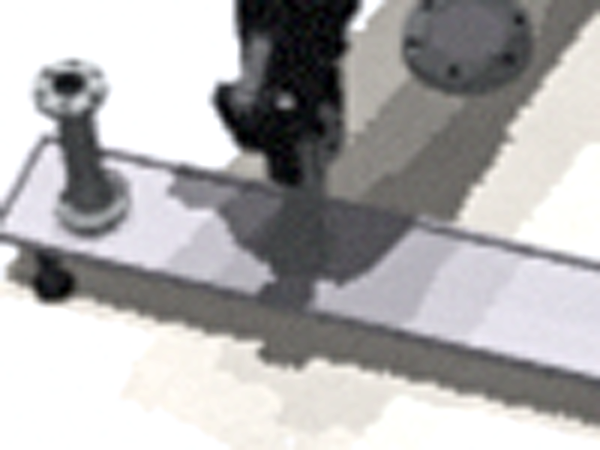

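The nipple now hangs about vertical under the fingers (crop (312,200)), clear of row 3. Lower it to the floor, watching the force.

>>> apply_moves([
  [[0,0,0.05],0,33.8],
  [[0,0,0.1],0,33.8],
  [[0,0,0.15],0,33.8],
  [[0,0,0.2],0,33.8],
  [[0,0,0.25],0,33.8],
  [[0,0,0.25],0,33.8],
  [[0,0,0.25],0,33.8],
])

```text
time: 9.4
position: [0.6499, 0.0065, 0.1111]
eef_rot: [-3.141, 0.0, 1.657]
ft_force: [-0.2, 0.2, 0.8]
width: 0.0336
finger_force: 1.9
```

```bash
python3 meas.py
python3 - <<'E'
import cv2,numpy as np
f=cv2.imread("prev.png")[:,:,::-1][195:240,270:315].astype(float)
f=np.clip((f/255)**.5*255*1.3-20,0,255).astype(np.uint8)
cv2.imwrite("pics/c5.png",cv2.resize(f,None,fx=10,fy=10,interpolation=2))
E
```

```text
[0.64990864 0.00646342 0.1111264 ] 0.0336359983449661 1.8569327518343925 [-0.1513779   0.22697276  0.78559661]
129 [array([104. , 132. , 294.4]), array([308., 360., 472.])]
```

View pics/c5.png

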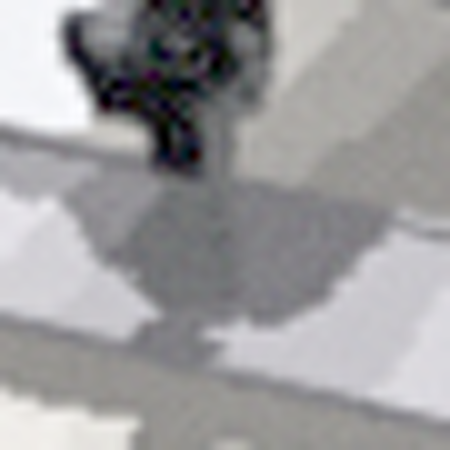

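The tube shows as a vertical band at crop x≈205 down to y≈260, and the force says it rests on the floor. Press slightly to seat it, release and go straight up.

>>> apply_moves([
  [[0,0,0.04],0,33.8],
  [[0,0,0.06],0,33.8],
  [[0,0,0.06],0,33.8],
  [[0,0,0.06],0,34.5],
  [[0,0,0.06],0,35.5],
  [[0,0,0.06],0,38],
  [[0,0,0.06],0,45],
  [[0,0,0.06],0,55],
  [[0,0,0.06],0,60],
  [[0,0,0],0,60],
])

```text
time: 10.45
position: [0.6499, 0.0065, 0.1112]
eef_rot: [-3.141, 0.0, 1.657]
ft_force: [0.4, 0.9, 0.5]
width: 0.06
finger_force: 0.0
```

>>> apply_moves([
  [[0,0,-0.3],0,60],
  [[0,0,-0.8],0,60],
  [[0,0,-1.6],0,60],
  [[0,0,-2.6],0,60],
  [[0,0,-3.6],0,60],
  [[0,-1,-4],0,60],
  [[0,-2.2,-4],0,60],
  [[0,-3.5,-4],0,60],
  [[0,-4.8,-4],0,60],
  [[0,-4.8,-4],0,60],
])

```text
time: 11.45
position: [0.5028, -0.0068, 0.2323]
eef_rot: [-3.141, -0.003, 1.656]
ft_force: [-0.3, 0.0, -0.1]
width: 0.0598
finger_force: 0.0
```

```bash
cat > look.py <<'E'
import sys
from h import *
from workcell import *
ims=[];k=sys.argv[1];print(observe()["position"])
for n in("top","scene"):
    g=grab_frame(n);pickle.dump(g,open(n+k+".pkl","wb"));f=g["frame"][:,:,::-1]
    f=f[168:268,228:400] if n=="top" else f[155:265,240:412]
    ims.append(cv2.convertScaleAbs(cv2.resize(f,None,fx=2.8,fy=2.8,interpolation=2),alpha=1.4))
cv2.imwrite(f"pics/c{k}.png",np.vstack(ims))
E
python3 look.py 6
```

```text
[ 0.50275453 -0.00680604  0.23232338]
```

View pics/c6.png

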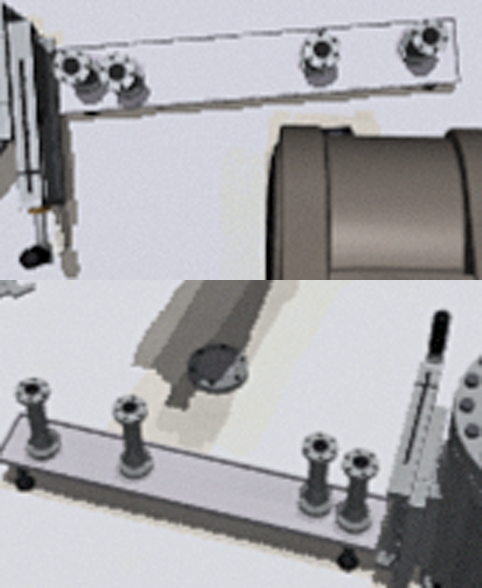

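The nipple stands upright in the gap (top crop (321,50), scene crop (131,435)); its neighbours are untouched. Now locate the handle by its dark blob in both views (centroid at z = 0.152).

Run:
```python
from h import *
def blob(n,box):
    u0,u1,v0,v1=box;f=pickle.load(open(n+"6.pkl","rb"))["frame"][v0:v1,u0:u1].max(2)
    m=(f<45).astype(np.uint8);k,l,st,c=cv2.connectedComponentsWithStats(m)
    i=1+np.argmax(st[1:,4]);print(n,st[i],c[i]+[u0,v0]);return c[i]+[u0,v0]
a=blob("top",(232,250,250,268));b=blob("scene",(385,408,160,190))
for n,p in(("top",a),("scene",b)):print(ray(n,*p,.152))
ch=ray("top",225+62/4.5,165+292/4.5,.152)
print(conv([.465,.242,.23],94.5))
```

```text
top [ 3  6 11  8 63] [240.17460317 259.3015873 ]
scene [ 9  6  6 16 72] [396.41666667 173.63888889]
[0.46569805 0.24550475 0.152     ]
[0.4663484  0.24490246 0.152     ]
(array([ 8.347, -0.671,  0.094]), np.float64(0.056))
```

Both views put the handle at (0.466, 0.245). Go above it, 2 mm towards the pull side to keep clear of the bush.

>>> apply_moves([
  [[1.2,-0.1,0],0,38],
  [[2.6,-0.2,0],0,36],
  [[4,-0.3,0],0,36],
  [[5.4,-0.4,0],0,36],
  [[6.8,-0.6,0],0,36],
  [[8,-0.7,0],0,36],
  [[8.45,-0.7,0],0,36],
  [[8.45,-0.7,0],0,36],
  [[8.45,-0.7,0],0,36],
  [[8.45,-0.7,0],0,36],
])

```text
time: 12.55
position: [0.4646, 0.2434, 0.2315]
eef_rot: [3.141, 0.0, 1.655]
ft_force: [-0.1, -0.7, 0.6]
width: 0.036
finger_force: 0.0
```

```bash
python3 -c "
from h import *
print(conv([.464,.245,.126],94.5))"
```

```text
(array([ 0.054, -0.014,  3.515]), np.float64(0.04))
```

>>> apply_moves([
  [[0.05,0,0.8],0,36],
  [[0.05,0,1.5],0,36],
  [[0.05,0,1.9],0,36],
  [[0.05,0,2.3],0,36],
  [[0.05,0,2.7],0,36],
  [[0.05,0,3.1],0,36],
  [[0.05,0,3.5],0,36],
  [[0.05,0,3.5],0,36],
])

```text
time: 13.35
position: [0.463, 0.2459, 0.1248]
eef_rot: [-3.14, 0.001, 1.657]
ft_force: [0.0, -0.2, 1.0]
width: 0.0361
finger_force: 0.0
```

>>> apply_moves([
  [[0,0,0],0,28],
  [[0,0,0],0,22],
  [[0,0,0],0,17],
  [[0,0,0],0,12],
  [[0,0,0],0,5],
  [[0,0,0],0,5],
  [[0,0,0],0,5],
])

```text
time: 14.05
position: [0.4645, 0.2466, 0.127]
eef_rot: [3.14, -0.001, 1.657]
ft_force: [4.7, -1.0, 5.5]
width: 0.0168
finger_force: 58.4
```

Gripped at 58 N. Pull along chamber −x.

>>> apply_moves([
  [[0,-0.2,-0.05],0,5],
  [[0,-0.45,-0.05],0,5],
  [[0,-0.75,-0.05],0,5],
  [[0,-1.05,-0.05],0,5],
  [[0,-1.35,-0.05],0,5],
  [[0,-1.65,-0.05],0,5],
  [[0,-1.9,-0.05],0,5],
  [[0,-2.05,-0.05],0,5],
  [[0,-2.13,-0.05],0,5],
  [[0,-2.13,-0.05],0,5],
])

```text
time: 15.05
position: [0.3996, 0.2411, 0.1272]
eef_rot: [3.141, 0.0, 1.658]
ft_force: [9.3, 5.6, -24.3]
width: 0.0165
finger_force: 60.1
```

Run:
```python
from h import *
from workcell import *
s=observe();print(s["position"],s["ft_force"],s["width"],s["finger_force"])
ims=[]
for n,b in(("scene",(375,425,165,245)),("top",(225,260,190,265))):
    g=grab_frame(n);pickle.dump(g,open(n+"7.pkl","wb"));u0,u1,v0,v1=b
    for f in(C[n]["frame"],g["frame"]):
        ims.append(cv2.resize(cv2.convertScaleAbs(f[v0:v1,u0:u1,::-1],alpha=1.3),None,fx=7 if n=="scene" else 0, fy=0 if 0 else 7,interpolation=2) if n=="scene" else cv2.resize(cv2.convertScaleAbs(f[v0:v1,u0:u1,::-1],alpha=1.3),None,fx=7,fy=7,interpolation=2))
# keep within 800x600: two scene crops + one top crop row
ims=[cv2.copyMakeBorder(i,0,600-i.shape[0] if i.shape[0]<600 else 0,0,0,0)[:600] for i in ims]
im=np.hstack([ims[0][:,:230],ims[1][:,:230],ims[2][:,:170],ims[3][:,:170]])
cv2.imwrite("pics/f7.png",im);print(im.shape)
ux=np.array([np.cos(.0785),np.sin(.0785),0])
m=np.array([.5365,.250,.152])
for n in C:
    g=C[n]
    for nm,p in(("mark",m),("ptr_shut",m+.066*ux)):
        c=g["R"]@p+g["t"];q=g["camera_matrix"]@(c/c[2]);print(n,nm,q[:2])
```

```text
[0.39958984 0.24106153 0.12718638] [  9.33293243   5.64724517 -24.25408356] 0.016480156126294818 60.091583132743835
(600, 800, 3)
top mark [238.81037949 230.25583967]
top ptr_shut [237.14663987 203.49650239]
scene mark [391.51480578 191.47113145]
scene ptr_shut [386.69975545 209.57410927]
```

View pics/f7.png

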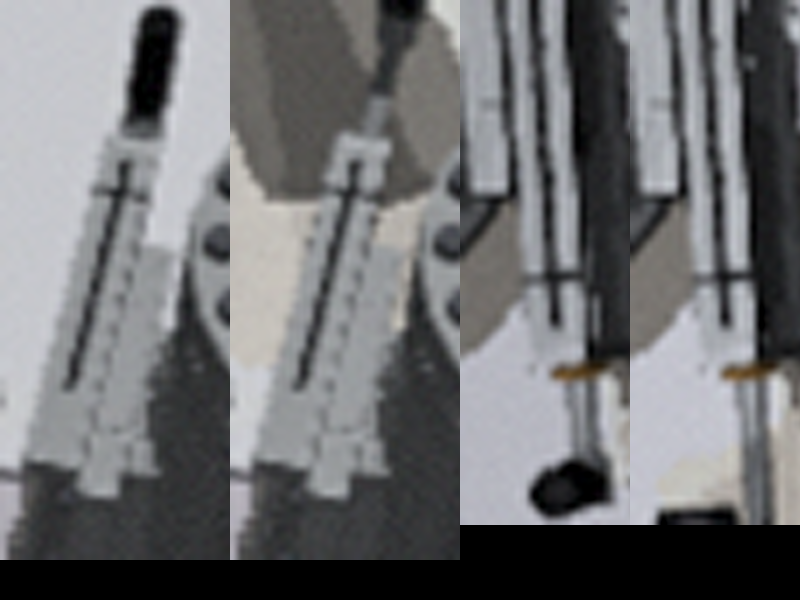

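>>> apply_moves([
  [[-0.01,0,0.02],0,5],
  [[-0.02,0,0.04],0,5],
  [[-0.02,0,0.04],0,5],
])

```text
time: 15.45
position: [0.4012, 0.2412, 0.1271]
eef_rot: [3.139, -0.002, 1.657]
ft_force: [10.8, 4.9, -5.7]
width: 0.0163
finger_force: 62.1
```

The rail slot and scribed line show in both views (mark at scene crop (122,190), top crop (553,276)); the rod is well out, but the pale pointer needs a difference image, which I'll do numerically.

Run:
```python
from h import *
from workcell import *
P=[observe()["position"] for _ in range(1)];print(P, observe()["ft_force"])
ux=np.array([np.cos(.0785),np.sin(.0785),0]);uy=np.array([-ux[1],ux[0],0])
m=np.array([.5365,.250,.152])
def pr(g,p):
    c=g["R"]@p+g["t"];return (g["camera_matrix"]@(c/c[2]))[:2]
for n in("scene","top"):
    F=[pickle.load(open(n+k+".pkl","rb")) for k in"0"]
    ims=[]
    for _ in range(6):
        ims.append(grab_frame(n)["frame"].astype(float).mean(2))
    new=np.mean(ims,0);old=F[0]["frame"].astype(float).mean(2)
    g=C[n];print(n)
    # strip along rail: signed difference resampled over chamber x (rows) and y (columns) on plane z
    for z in(.155,):
      xs=np.arange(-.02,.086,.004);ys=np.arange(-.012,.0121,.003)
      uv=np.array([[pr(g,m+a*ux+b*uy+[0,0,z-.152]) for b in ys] for a in xs]).astype(np.float32)
      d=cv2.remap((new-old).astype(np.float32),uv[...,0],uv[...,1],cv2.INTER_LINEAR)
      for a,r in zip(xs,d):print(round(a*1000),r.astype(int))
```

```text
[array([0.4011932 , 0.24123452, 0.12705781])] [10.77147853  4.94255201 -5.72657985]
scene
-20 [-81 -31   3   4   3   1   3  -4 -50]
-16 [-83 -39   0   3   2   3   4  -4 -60]
-12 [-87 -35   5   3   1   2   5  -1 -63]
-8 [-86 -41   3   3   3   1   4  -3 -57]
-4 [-82 -34   0   4  10   4   4   0 -51]
0 [-85 -35   4   4   6   3   4   2 -55]
4 [-88 -40   4   3   5   1   2  -1 -54]
8 [-86 -33   3   1  -1   0   1   1 -28]
12 [-64 -28   1   3   4   0   2   3  -9]
16 [-15  -8   2   1   1   1   1   3 -11]
20 [-16  -8   2   2   0   1   2   2 -10]
24 [-17 -11   0   2   2   1   2   1  -9]
28 [-17 -14   1   4   1   2   0   1  -5]
32 [-20 -26   0   2   1   2   3   2   0]
36 [-17 -20  -2   2   1   3   2   3   2]
40 [-11 -11   2   3   2   2   2   3   2]
44 [-9 -8  2  3  1  1  3  1  4]
48 [-5 -3  2  1  2  1  1  0  3]
52 [-6 -2  2  2  4  0  2  2  2]
56 [-5 -3  2  2  1  1  1  5  5]
60 [-6 -1  2  1 -2 -2  2  2  2]
64 [-7 -3  3  2 -6  0  2  1  2]
68 [-8 -3  2  2  1  1  3  2  3]
72 [-7 -3  1  2  1  2  1  2  1]
76 [-6 -1  2  4  0  1  1  2  1]
80 [-6 -3  1  2  0  3  1  2  3]
84 [-6 -3  2  2  0  1  2  1  3]
to
[... 219 characters left out ...]
  6   7   4]
4 [-22 -14   4   4   0   0   5   6   5]
8 [-27 -13  10   8   5  -5   6   7   7]
12 [-21 -11   9   8   6   4   7   8   8]
16 [-17  -4   9   9   5   1   7   9   4]
20 [-11  -3   9   7   4   2   8   8   7]
24 [-7  0  7  9  6  3  8  7  6]
28 [-7  1  8  9  6  3  9  7  4]
32 [-8  0 10  7  5  3  6  8  5]
36 [-7  0  8  8  5  4  6  9  5]
40 [-4  3  4  8  5  4  8  8  3]
44 [3 3 6 7 5 3 7 7 4]
48 [10  5  6  8  4  3  7  8  4]
52 [10  5  9  9  4  2  8  9  6]
56 [8 3 9 7 5 3 6 7 6]
60 [9 4 7 9 4 1 7 8 6]
64 [12  9  8 10  4  3  7  7  5]
68 [ 8  6  6  8  7 11 17 10  3]
72 [ 9  5  8  9  3  6 12  8  4]
76 [36 11  7  7  5  4  6  8  5]
80 [21 10  8  6  4  4  9  9  5]
84 [11  5  5  7  5  4  6  7  4]
```

```bash
cat > ptr.py <<'E'
from h import *
from workcell import *
from scipy.ndimage import gaussian_filter1d as gf
ux=np.array([np.cos(.0785),np.sin(.0785),0]);uy=np.array([-ux[1],ux[0],0]);m=np.array([.5365,.250,.155])
def pr(g,p):
    c=g["R"]@p+g["t"];return (g["camera_matrix"]@(c/c[2]))[:2]
s=observe();print(s["position"],s["ft_force"])
xs=np.arange(-.016,.0805,.001)
for n,yy in(("scene",(-.002,.001)),("top",(.002,.007))):
    old=np.mean([pickle.load(open(n+k+".pkl","rb"))["frame"].astype(float).mean(2) for k in"06"],0)
    new=np.mean([grab_frame(n)["frame"].astype(float).mean(2) for _ in range(8)],0)
    g=C[n];uv=np.array([[pr(g,m+a*ux+b*uy) for b in np.linspace(*yy,4)] for a in xs]).astype(np.float32)
    f=lambda i:cv2.remap(i.astype(np.float32),uv[...,0],uv[...,1],cv2.INTER_CUBIC).mean(1)
    d=f(new-old);d=d-np.median(d);hi=xs>.045;lo=xs<.02
    for nm,k in(("new",lo),("old",hi)):
        a=np.round(d[k]).astype(int);print(n,nm,int(xs[k][0]*1000),a)
    uw=np.array([[pr(g,m-[0,0,.003]+a*ux+b*uy) for b in np.r_[-.008:-.0055:.001,.0065:.009:.001]] for a in xs[lo]]).astype(np.float32)
    r=cv2.remap(old.astype(np.float32),uw[...,0],uw[...,1],cv2.INTER_CUBIC).mean(1);w=np.clip(np.median(r)-r-5,0,None);print("mark",(w*xs[lo]).sum()/w.sum())
E
python3 ptr.py
```

```text
[0.40118422 0.24120091 0.12705401] [10.17678609  5.21060453 -6.35635723]
scene new -16 [ 1  1  1  0 -1 -1 -1  0  0  1  3  6  9 11 10  7  4  1  0  1  2  2  2  1
  0  0 -1  0  0  0  0  1  0  0 -1 -1]
scene old 45 [-1 -1  0  0  0  1  1  1  1  0  0 -1 -2 -2 -3 -3 -4 -5 -6 -6 -4 -3 -2 -1
  0  1  1  0  0  0 -1 -1 -1 -1 -2 -2]
mark 0.002207549072435429
top new -16 [ 2  1  1  0  0  0  0  0  1  1  0  0  0  0  0  0 -1 -1  0  1 -1 -3 -5 -5
 -4 -3 -1  1  1  1  0  0 -1 -1 -1 -1]
top old 45 [ 0  0 -1 -1 -1  0 -1 -1  0  0  0 -1 -1 -1  0  0  0  0 -1 -1  0  4  7 11
 13 12  8  3  1  0  0 -1 -1  0  1  1]
mark 0.00275552083764304
```

Estimates of the travel are 62–65 mm (top image: pointer 4 mm short of the line; arm travel about 64 mm). Pull 2 mm more and compare.

>>> apply_moves([
  [[-0.01,-0.03,0.01],0,5],
  [[-0.01,-0.07,0.01],0,5],
  [[-0.01,-0.07,0.01],0,5],
  [[-0.01,-0.07,0.01],0,5],
])

```text
time: 17.25
position: [0.3993, 0.241, 0.127]
eef_rot: [3.139, -0.002, 1.657]
ft_force: [8.7, 6.4, -2.5]
width: 0.0167
finger_force: 62.4
```

```bash
python3 ptr.py
```

```text
[0.39927979 0.24102538 0.1270058 ] [ 8.65899598  6.37135801 -2.52283341]
scene new -16 [ 0  0  0  0  0  1  2  3  5  7  8  8  7  5  4  2  1  1  0  1  2  2  2  0
 -1 -2 -2 -2 -1 -1  0  0  0  0 -1 -2]
scene old 45 [ 0  0  0  0  0  0  0  1  0  0 -1 -1 -2 -2 -3 -3 -5 -6 -6 -6 -4 -3 -1 -1
  0  0  0  0 -1 -1 -1 -1 -1 -1 -2 -2]
mark 0.002207549072435429
top new -16 [ 1  1  1  0  0  0  0  0  0  0  0  0  1  1  1  0  0  0  1  2  2  2  1  1
  0  0  0  0  0  0  0  0 -1 -1 -1 -1]
top old 45 [ 0  0 -1 -1 -1  0 -1 -1  0  0  0  0 -1 -1  0  0  0  0 -1 -1  0  3  7 10
 12 12  8  3  0  0  0 -1 -1  0  1  1]
mark 0.00275552083764304
```

The pointer now covers the scribed line in the top view, and the measured travel is 65–67 mm in both views. The handle is held at 62 N. I'll hand it in.

```bash
python3 -c "
from workcell import *
s=observe();print(s['time'],s['position'],s['ft_force'],s['finger_force']);print(close_job())"
```

```text
18.05 [0.39931501 0.2410814  0.12702249] [ 8.08985803  5.48865575 -1.37336485] 62.438018918037415
the job is handed in; nothing more can be done
None
```

The fallen nipple stands upright in the gap, released, with its neighbours untouched, and the shutter is held with its pointer at the mark (travel measured at 65–67 mm against 66 mm); I handed the job in at 18 s.

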